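Unpack the ear defenders and hang them over the bar

TASK

Lift the loose yellow lid off the clear storage tote and lay it flat, right way up, roughly in the middle of the blue mat. Then take the red ear defenders out of the tote and hang them squarely astride the steel bar, near its middle, with the headband resting on the bar and one ear cup hanging down on either side. Let go of both without dropping them, and leave the other things where they are.

Things in the scene. Friction and masses are not known exactly. Their poses are not given: they have to be found in the camera images.
- tote: clear plastic storage tote, open-topped, fixed to the table: 240 (its x) x 190 (its y) x 160 mm high, walls and floor 5 mm; grey carrying grips stick out 29 mm from its two short ends (look only), 118 mm up. Origin: centre of the underside.
- tote_lid: loose yellow lid on the tote, 0.25 kg: plate 256 (x) x 206 (y) x 6 mm with a skirt 12 mm deep, 4 mm thick, around the tote with 4 mm clearance: lift it straight up 15 mm or more first. Black bridge handle on its middle. Origin: centre of the plate's underside, which rests on the tote's rim; laid down, the origin is 12 mm above what the skirt stands on.
- lid_handle (a point): centre of the top face of the lid's black handle: bar 110 mm long along the lid's x, 18 mm wide along its y, 16 mm high (its underside is 20 mm above the plate's upper face, finger room beneath), this point 42 mm above the lid's origin.
- ear_defenders: rigid ear defenders, 0.22 kg, upright on their two cups in the tote, headband up: 177 (x) x 66 (y) x 150 mm high. A stiff black headband arches in the x-z plane between two red cups with black cushions (each 38 in x, 66 in y, 70 high, 100 mm clear between them). Origin: midway between the cups, level with their undersides; z up. Start: turned with the tote, cups towards its short ends.
- headband_top (a point): middle of the top face of the headband, 150 mm above the ear defenders' origin. Here the band is a straight padded block 44 mm long (x), 28 mm wide (y) and 20 mm thick (z); its underside, 130 mm above the origin, rests on the bar when hung. Grip it across its 28 mm width (y) with the fingertips no lower than its underside.
- bar_stand: fixed steel stand: base plate 100 (x) x 300 (y) x 8 mm with two dark posts at y = -135 and +135 mm, no higher than the bar, carrying a horizontal round steel bar 20 mm in diameter along the stand's y, 254 mm free between the posts, its axis 155 mm above the table. Origin: centre of the base's underside.
- bar_middle (a point): top of the bar at its middle, 165 mm above the table. Orientation as the stand: y runs along the bar.
- mat: blue mat fixed on the table, 290 (x) x 240 (y) x 3 mm thick, where the lid goes. Origin: centre of its underside.
- soup_can: bystander: tin can with red label, 68 mm diameter, 105 mm high; origin at the centre of its foot.
- corn_can: bystander: tin can with green label, 68 mm diameter, 105 mm high; origin at the centre of its foot.
- jam_jar: bystander: amber jar, 72 mm diameter, 110 mm high; origin at the centre of its foot.
- tape_roll: bystander: roll of brown tape lying flat, 90 mm diameter, 40 mm high; origin at the centre of its underside.
- wrench: bystander: steel wrench lying on the table, 140 mm long along its x.
- spare_jar: bystander standing in the tote, between the cups and the +y long side (centre about 62 mm to +y of the tote's middle): small glass jar with white cap, 42 mm diameter, 55 mm high; stays in the tote. Origin at the centre of its foot.

How it is judged:
By the outcome, as a careful person would: the job done as asked, in the order asked, and still so for the second after the job is handed in, with the robot touching nothing.
It also fails if it takes over 64 s, if anything falls off the work surface, if the arm or the gripper's body presses on something with over 40 N, if the wrist force passes 120 N, or if a joint passes its speed limit or range.

ROBOT

A 6-joint arm with a two-finger parallel gripper is mounted at the origin on the work surface. World frame = base frame: x ahead of the robot, y to its left, z up, the work surface at z = 0. Lengths are in m, angles in rad, forces in N, time in s.
With the tool pointing down it reaches from about 0.35 to 0.775 m from the base axis. Payload 5.5 kg.
Tool frame: the origin (TCP) lies at the very end of the fingers, on their centre line; the grasp point (between the pads) lies env.grasp_offset behind it (env.grasp_offset is the distance from the TCP to the grasp point, in m); x points along the fingers, y is the direction in which the jaws open and shut, and the axes are right-handed (so a half turn about x gives the same grasp; the last joint's range is limited). The gripper opens to 85 mm and grips with 20 to 120 N. Pads are 22 mm wide; open, the fingers measure 114 mm over their backs; the gripper's body (76 mm by 85 mm) begins 54 mm behind the grasp point. The pads swing forward as they close: fully open they stand 13 mm farther back than shut.
Start: joints at [1.001, 0.313, 0.046, 1.304, 0, 1.431], TCP at [0.24, 0.523, 0.231] pointing down, gripper open.
Joint ranges: [-2.76, 2.76], [-0.86, 1.69], [-1.03, 1.26], [-2.2, 2.34], [-1.47, 1.5], [-3.14, 3.14]. Speed limits (rad/s): [2.57, 2.57, 3.14, 3.14, 3.14, 3.14].

INTERFACE

Orientations are given as a unit quaternion [w, x, y, z].
In Python, from workcell import get_state, viewer, job, env gives the robot as it stands.
- The arm moves only by the tool send_rows, never from a script. Its argument "plan" is a list of rows, each a list of 6 numbers: the shift along the tool's x, y, z in mm, then the turn, a rotation vector about the tool's x, y, z in degrees. A call has exactly 10 rows; each row is the pose to reach, as a shift and turn from the pose commanded when the call began, along the tool's axes at that moment; what a row does not reach only later rows make up. A row lasts 1/8 s, in which the tool goes at most 62.5 mm and 10.7 degrees, less where a joint would pass 70% of its speed; a pose out of reach is approached as far as the arm can. A call with a gripper value outside its range is refused whole. "claw" is the finger opening in mm, from 0 to 85.4, set as the call begins (left out, the last holds). The fingers move at their own pace and stop on an object; "newtons" is the grip in N (left out, the last holds). Time passes only in rows, so rows that repeat a pose let the fingers close, or fill a call up. It gives the time, the measured TCP pose, the force and the opening at its end, in the units of the state.
- get_state(): the state, without advancing time (a new reading comes with each control period).
- viewer.read_camera(name): name is "scene" or "top"; returns a dict with "frame" (420x560x3 uint8, blue, green, red), "mtx" (3x3 intrinsics, pixels), "rvec" (rotation vector, rad) and "tvec" (3), from world to camera coordinates, as OpenCV has them. Camera axes: x right, y down, z forward; pixel columns grow to the right and rows downward; lengths in m; the calibration is good to about 2 mm. A picture is of the moment at which its call begins. There is no depth.
- job.hand_in(): hands the job in, once; it reports no verdict.
The state is a dict: "clock": time; "joint_pos": joint angles; "qvel": joint speeds; "tau": joint torques, N m; "tcp_pos": TCP position; "orientation": TCP orientation; "wrist_force": force on the tool from outside, world axes, zero at the start; "ft_torque": the same for the moment, N m; "finger_gap": finger opening in m.
Only numpy, scipy, OpenCV 4.12 (cv2) and the standard library are available. Lean on these libraries where they do the work, as an engineer would, in place of code of your own. Each camera call takes 0.05 s, during which the arm holds its last target.

## Working session

There is one attempt and no reset: what is moved stays moved. The work goes in short steps, Python scripts to look and compute and a tool call to move; the robot and the scene stay as the last step left them, time stands still between calls to the robot, and variables do not carry over. Pictures are saved under pics/ and viewed, and the job is handed in when it is done.

Besides the shell and the picture viewer there is one more tool, called after "Request:" as name(argument=value, ...), one argument or row to a line, values as JSON. send_rows: Moves the arm, as the interface text tells. Its arguments: {"type":"object","properties":{"plan":{"type":"array"},"claw":{"type":"number"},"newtons":{"type":"number"}},"required":["plan"]}

```bash
ls; mkdir -p pics; python3 - <<'E'
from workcell import get_state, viewer, job, env
import cv2
print(get_state(), env.grasp_offset)
for n in("scene","top"):
    c=viewer.read_camera(n); cv2.imwrite(f"pics/{n}0.png",c["frame"]); print(n,c["mtx"],c["rvec"],c["tvec"])
E
```

```text
pics
{'clock': 0.0, 'joint_pos': array([ 1.00138483e+00,  3.13982273e-01,  4.49668188e-02,  1.30361359e+00,
       -1.71142308e-05,  1.43120219e+00]), 'qvel': array([ 6.89386971e-04,  3.77783620e-04, -2.93832086e-03,  3.70157293e-04,
        7.98726223e-05,  8.06386686e-04]), 'tau': array([-4.46566764e-04, -4.80628860e+01,  2.98533458e+01,  1.94464781e-02,
       -2.35185807e-04, -3.07166260e-06]), 'tcp_pos': array([0.23933059, 0.52224899, 0.23041423]), 'orientation': array([ 0.69062087,  0.15018648,  0.69105937, -0.15140603]), 'wrist_force': array([ 0.20118457,  0.27358773, -0.12858683]), 'ft_torque': array([0.00369703, 0.0122154 , 0.0043313 ]), 'finger_gap': 0.0850739583422772} 0.0187
scene [[405.37230362   0.         281.97373693]
 [  0.         405.37230362 203.97069515]
 [  0.           0.           1.        ]] [ 1.87608637  1.72765966 -0.66329144] [-0.0783073  -0.34393145  1.58228214]
top [[411.96372907   0.         281.70345893]
 [  0.         411.96372907 208.99571764]
 [  0.           0.           1.        ]] [ 2.11759067 -2.11924255  0.20402302] [0.03209963 0.58622693 0.99659547]
```

View pics/scene0.png

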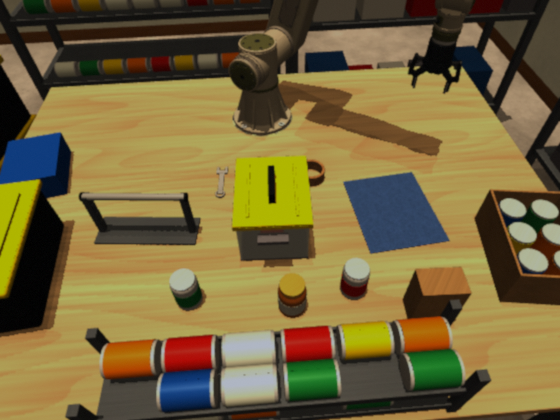

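View pics/top0.png

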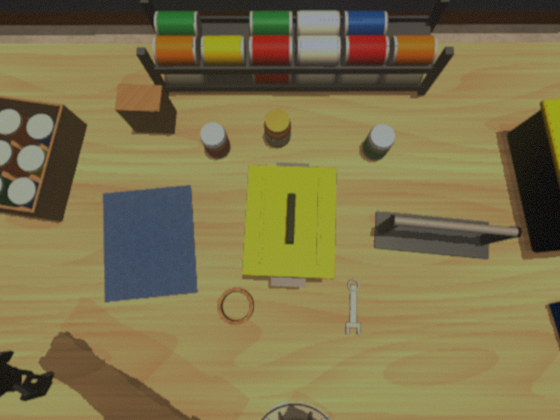

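Scene and top views: the yellow lid is around (290,222) in top with its black handle at (291,219). The mat is at (150,243), the bar runs from (395,224) to (515,232), and the stand base is at (432,235).

```bash
cat > h.py <<'E'
import numpy as np, cv2
from workcell import get_state, viewer, job, env
from scipy.spatial.transform import Rotation as R
def cam(n,save=None):
    c=viewer.read_camera(n)
    if save: cv2.imwrite(f"pics/{save}.png",c["frame"])
    return c
def ray(c,uv):
    M=cv2.Rodrigues(np.array(c["rvec"]))[0]; t=np.array(c["tvec"]).ravel()
    p=cv2.undistortPoints(np.array(uv,float).reshape(-1,1,2),c["mtx"],None).reshape(-1,2)
    d=np.c_[p,np.ones(len(p))]@M; return -M.T@t,d
def onz(c,uv,z):
    o,d=ray(c,uv); return o+d*((z-o[2])/d[:,2])[:,None]
def proj(c,P):
    return cv2.projectPoints(np.array(P,float).reshape(-1,3),np.array(c["rvec"]),np.array(c["tvec"]),c["mtx"],None)[0].reshape(-1,2)
def tri(cs,uvs):
    A=np.zeros((3,3));b=np.zeros(3)
    for c,u in zip(cs,uvs):
        o,d=ray(c,u);d=d[0]/np.linalg.norm(d[0]);Q=np.eye(3)-np.outer(d,d);A+=Q;b+=Q@o
    return np.linalg.solve(A,b)
def blobs(m,roi,amin=60):
    k=np.zeros_like(m);x0,y0,x1,y1=roi;k[y0:y1,x0:x1]=m[y0:y1,x0:x1]
    cs=cv2.findContours(k,cv2.RETR_EXTERNAL,cv2.CHAIN_APPROX_NONE)[0]
    return sorted([q for q in cs if cv2.contourArea(q)>amin],key=cv2.contourArea,reverse=True)
def rect(P):
    r=cv2.minAreaRect((P[:,:2]*1000).astype(np.float32)); return r
def relto(p,Rw):
    """shift (mm) and rotvec(deg) in current tool axes (measured pose)"""
    s=get_state(); q=s["orientation"]; T=R.from_quat(np.r_[q[1:],q[0]])
    return T.inv().apply(np.array(p)-s["tcp_pos"])*1000,(T.inv()*Rw).as_rotvec(degrees=True)
def down(yaw):
    """tool x down, tool y (jaw dir) at yaw in world"""
    x=np.array([0,0,-1.]);y=np.array([np.cos(yaw),np.sin(yaw),0]);z=np.cross(x,y)
    return R.from_matrix(np.c_[x,y,z])
E
python3 - <<'E'
from h import *
for n,roiL,roiM in(("top",(220,140,360,300),(90,175,210,310)),("scene",(220,145,325,240),(330,160,460,260))):
    c=cam(n); f=c["frame"]; hsv=cv2.cvtColor(f,cv2.COLOR_BGR2HSV)
    m=cv2.inRange(hsv,(24,170,90),(34,255,255)); b=blobs(m,roiL)
    if b: print(n,"lid",len(b),rect(onz(c,b[0],.166)))
    lm=np.zeros(m.shape,np.uint8); cv2.drawContours(lm,[cv2.convexHull(b[0])],-1,255,-1); lm=cv2.erode(lm,np.ones((9,9)))
    d=cv2.inRange(hsv,(0,0,0),(179,255,70))&lm
    for q in blobs(d,roiL,30)[:2]: print(" handle",cv2.boundingRect(q),rect(onz(c,q,.202)))
    m=cv2.inRange(hsv,(95,60,20),(130,255,255)); b=blobs(m,roiM)
    if b: print(" mat",rect(onz(c,b[0],.003)))
c=cam("top"); cv2.imwrite("pics/barz.png",cv2.resize(c["frame"][190:270,360:530],None,fx=4.6,fy=4.6,interpolation=cv2.INTER_CUBIC))
c=cam("scene"); cv2.imwrite("pics/barz2.png",cv2.resize(c["frame"][180:255,70:210],None,fx=5,fy=5,interpolation=cv2.INTER_CUBIC))
E
```

```text
top lid 1 ((539.2037963867188, 12.207557678222656), (202.4684600830078, 254.21017456054688), 87.6064453125)
 handle (286, 194, 9, 49) ((538.1748657226562, 12.62857437133789), (14.480303764343262, 107.33773803710938), 87.07598876953125)
 mat ((509.3700256347656, 384.5888977050781), (283.0205078125, 234.15927124023438), 5.664952754974365)
scene lid 1 ((547.1243286132812, 11.504730224609375), (206.9401092529297, 263.0759582519531), 87.65174102783203)
 handle (268, 166, 7, 37) ((561.4391479492188, 10.917198181152344), (16.032390594482422, 131.02134704589844), 86.95989227294922)
 mat ((515.6834106445312, 383.0186462402344), (284.10015869140625, 234.4642791748047), 5.75244665145874)
```

View pics/barz.png

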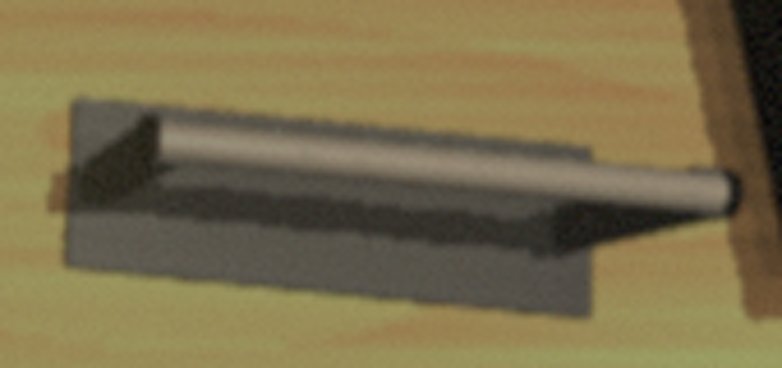

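View pics/barz2.png

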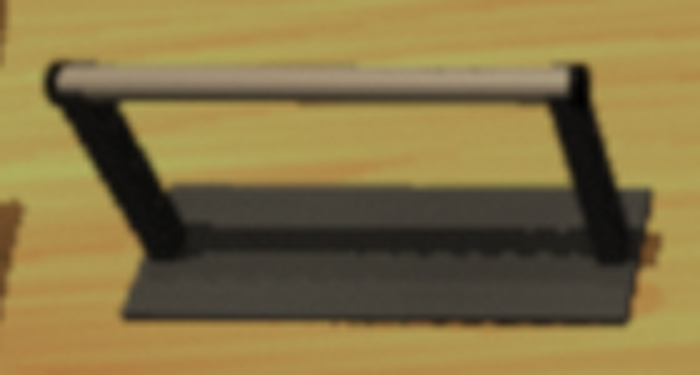

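The zooms show free bar ends at top (394.8,220.4) and (518.3,231.3), and at scene (82,196) and (184.4,196.8). The base corners are also clear. Next I compute bar positions and the approach to the handle.

```bash
python3 - <<'E'
from h import *
t=cam("top");s=cam("scene")
B=onz(t,[(394.8,220.4),(518.3,231.3)],.155);print(B,np.linalg.norm(B[0]-B[1]),B.mean(0))
S=onz(s,[(184.4,196.8),(82,196)],.155);print(S,np.linalg.norm(S[0]-S[1]),S.mean(0))
print(tri([t,s],[(394.8,220.4),(184.4,196.8)]),tri([t,s],[(518.3,231.3),(82,196)]))
C=np.array([(73,98),(592,148),(590,318),(66,265)])/4.6+[360,190]
W=onz(t,C,.008);print(W,W.mean(0),rect(W))
S2=np.array([(170,187),(652,190),(628,322),(123,320)])/5+[70,180]
W=onz(s,S2,.008);print(W.mean(0),rect(W))
st=get_state();print(st["tcp_pos"],R.from_quat(np.r_[st["orientation"][1:],st["orientation"][0]]).as_matrix().round(3))
for sg in(90,-90): print(relto((.539,.0125,.260),down(np.radians(-2.6+sg))))
E
```

```text
[[ 0.53999058 -0.22887238  0.155     ]
 [ 0.51444349 -0.50995483  0.155     ]] 0.2822410319816541 [ 0.52721704 -0.36941361  0.155     ]
[[ 0.54513086 -0.22569378  0.155     ]
 [ 0.51632751 -0.50668831  0.155     ]] 0.2824669168778501 [ 0.53072919 -0.36619105  0.155     ]
[ 0.5406647  -0.22849566  0.15058966] [ 0.51447912 -0.50909982  0.15372286]
[[ 0.58936965 -0.22014806  0.008     ]
 [ 0.55964396 -0.51874997  0.008     ]
 [ 0.46182071 -0.50808451  0.008     ]
 [ 0.49219144 -0.21180934  0.008     ]] [ 0.52575644 -0.36469797  0.008     ] ((525.5494995117188, -364.5753479003906), (300.0777893066406, 98.39864349365234), 84.31497192382812)
[ 0.53647081 -0.36213413  0.008     ] ((536.0477294921875, -362.66546630859375), (299.6116638183594, 99.87149047851562), 84.6665267944336)
[0.23959145 0.52268497 0.23117524] [[-0.     0.417  0.909]
 [-0.     0.909 -0.417]
 [-1.    -0.    -0.   ]]
(array([ -28.77290729, -339.02168623,  484.76950438]), array([-2.20264426e+01, -2.38950135e-03,  9.33601522e-03]))
(array([ -28.77290729, -339.02168623,  484.76950438]), array([1.57973557e+02, 1.30313256e-02, 3.33529556e-03]))
```

Request:
send_rows(
  plan=[
    [-10,-7,10,-0.5,0,0],
    [-20,-24,34,-1.5,0,0],
    [-29,-51,73,-3,0,0],
    [-29,-85,121,-5,0,0],
    [-29,-122,175,-8,0,0],
    [-29,-159,228,-11,0,0],
    [-29,-193,276,-14,0,0],
    [-29,-220,315,-17,0,0],
    [-29,-240,343,-20,0,0],
    [-29,-250,358,-22,0,0],
  ],
  claw=60,
  newtons=50,
)

```text
clock: 1.65
tcp_pos: [0.4617, 0.1439, 0.2612]
orientation: [0.707, 0.017, 0.706, -0.017]
wrist_force: [0.2, 0.2, -0.8]
finger_gap: 0.0602
```

```bash
python3 - <<'E'
from h import *
print(get_state()["tcp_pos"],get_state()["finger_gap"],relto((.539,.0125,.260),down(np.radians(87.4))))
E
```

```text
[0.46171859 0.14385824 0.26117616] 0.060209771774339275 (array([   1.29138013, -127.57000469,   83.38473352]), array([-0.10127462,  0.07160868,  0.00500487]))
```

Request:
send_rows(
  plan=[
    [0,-10,7,0,0,0],
    [0,-32,21,0,0,0],
    [0,-60,40,0,0,0],
    [0,-88,58,0,0,0],
    [0,-110,72,0,0,0],
    [0,-122,80,0,0,0],
    [1,-127,83,0,0,0],
    [1,-128,83,0,0,0],
    [1,-128,83,0,0,0],
    [1,-128,83,0,0,0],
  ],
)

```text
clock: 2.9
tcp_pos: [0.5377, 0.0153, 0.2594]
orientation: [0.707, 0.016, 0.707, -0.016]
wrist_force: [0.1, -0.2, -0.0]
finger_gap: 0.0603
```

```bash
python3 - <<'E'
from h import *
s=get_state();print(s["tcp_pos"],relto((.539,.0125,.178),down(np.radians(87.4))))
a=cam("top");b=cam("scene")
for n,c in(("t",a),("s",b)):
    p=proj(c,[s["tcp_pos"]])[0];print(n,p,proj(c,[[.538,.0126,.202]]))
    f=c["frame"].copy();u,v=p.astype(int);f=cv2.resize(f[v-60:v+60,u-80:u+80],None,fx=5,fy=5);cv2.circle(f,(400,300),4,(255,0,255),-1);cv2.imwrite(f"pics/g_{n}.png",f)
E
```

```text
[0.53765592 0.01525948 0.25944554] (array([81.44519893, -2.71146668,  1.45766917]), array([ 0.0268804 ,  0.00628624, -0.01062928]))
t [289.47462514 213.19655827] [[290.26182816 217.84028745]]
s [271.35199122 160.87613443] [[271.17682005 176.90142306]]
```

View pics/g_t.png

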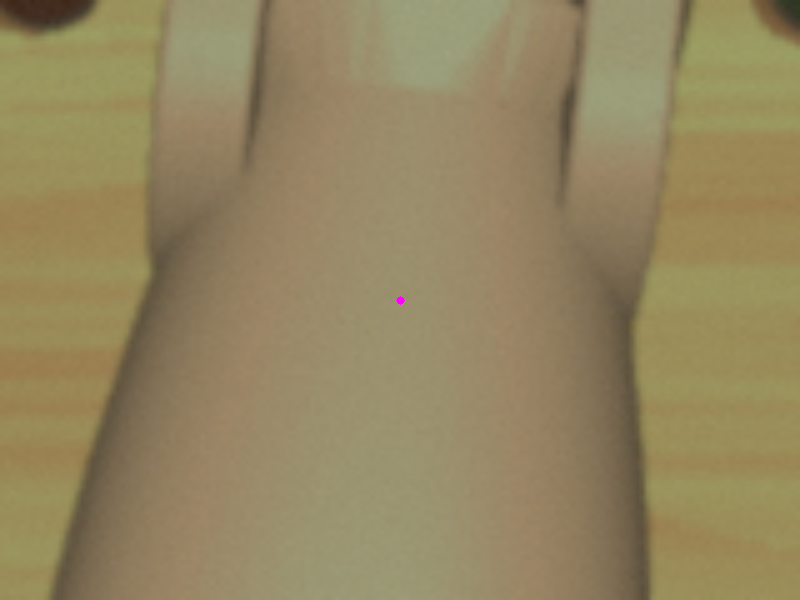

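View pics/g_s.png

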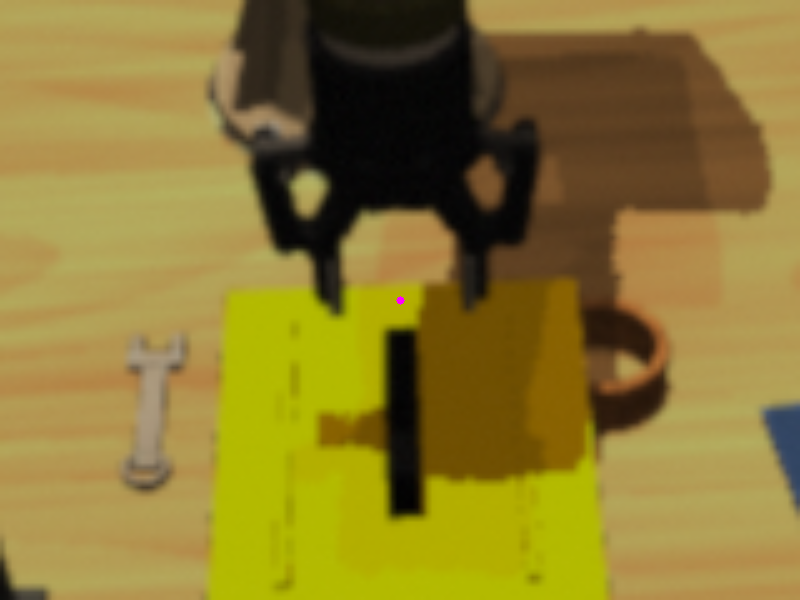

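The scene view shows the fingers straddling the handle in y, with tips at crop (335,308) and (475,305). The scene camera reads about 5 mm too far in x, so I trust the top view. Next: descend, then grip.

Request:
send_rows(
  plan=[
    [6,-1,1,0,0,0],
    [16,-3,1,0,0,0],
    [30,-3,1,0,0,0],
    [44,-3,1,0,0,0],
    [57,-3,1,0,0,0],
    [67,-3,1,0,0,0],
    [75,-3,1,0,0,0],
    [79,-3,1,0,0,0],
    [81,-3,1,0,0,0],
    [81,-3,1,0,0,0],
  ],
)

```text
clock: 4.25
tcp_pos: [0.5389, 0.0116, 0.1785]
orientation: [0.707, 0.016, 0.707, -0.016]
wrist_force: [0.5, 0.4, 0.3]
finger_gap: 0.0597
```

Request:
send_rows(
  plan=[
    [0,0,0,0,0,0],
    [0,0,0,0,0,0],
    [0,0,0,0,0,0],
    [0,0,0,0,0,0],
    [0,0,0,0,0,0],
    [-1,0,0,0,0,0],
    [-4,0,0,0,0,0],
    [-9,0,0,0,0,0],
    [-14,0,0,0,0,0],
    [-20,0,0,0,0,0],
  ],
  claw=0,
  newtons=60,
)

```text
clock: 5.5
tcp_pos: [0.5388, 0.0116, 0.1986]
orientation: [0.707, 0.016, 0.707, -0.016]
wrist_force: [-0.6, 0.0, -2.3]
finger_gap: 0.0167
```

```bash
python3 - <<'E'
from h import *
s=get_state();print(s)
b=cam("scene","lift1")
E
```

```text
{'clock': 5.5, 'joint_pos': array([-1.27543005e-01,  2.55247042e-01, -1.13055093e-01,  1.20252145e+00,
        8.86465611e-05, -8.16960291e-02]), 'qvel': array([ 0.00152752, -0.02368909,  0.0948788 ,  0.11422969, -0.00150701,
       -0.00050668]), 'tau': array([-2.14746542e-03, -4.54338562e+01,  3.00864851e+01, -2.01166514e-01,
        2.13106191e-04, -1.72135560e-05]), 'tcp_pos': array([0.53880806, 0.01158568, 0.19863948]), 'orientation': array([ 0.70691469,  0.01624011,  0.70692731, -0.01617576]), 'wrist_force': array([-0.57126547,  0.03035806, -2.27084229]), 'ft_torque': array([ 0.048581  ,  0.04891055, -0.03144277]), 'finger_gap': 0.016677722115394346}
```

View pics/lift1.png

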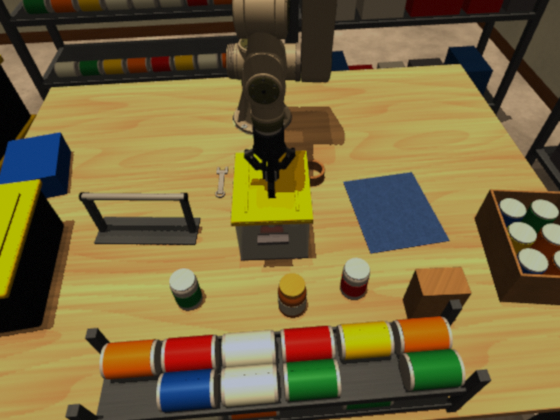

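Wrist force of −2.3 N and a gap of 16.7 mm fit the lid's weight and its handle. The picture shows the yellow lid up off the rim at (270,185).

```bash
python3 - <<'E'
from h import *
print(relto((.510,.3845,.240),down(np.radians(95.7))))
E
```

```text
(array([-40.46142606, 371.22870563, -46.28702774]), array([-8.32531666e+00,  8.45926789e-02,  7.93786997e-03]))
```

Request:
send_rows(
  plan=[
    [-8,0,0,0,0,0],
    [-20,0,0,0,0,0],
    [-32,6,-1,0,0,0],
    [-40,20,-2,0,0,0],
    [-41,42,-5,-1,0,0],
    [-41,72,-9,-2,0,0],
    [-41,106,-13,-3,0,0],
    [-41,141,-17,-4,0,0],
    [-41,176,-22,-5,0,0],
    [-41,211,-26,-6,0,0],
  ],
)

```text
clock: 6.8
tcp_pos: [0.5219, 0.2257, 0.2397]
orientation: [0.707, -0.021, 0.707, 0.021]
wrist_force: [0.9, 0.7, -3.7]
finger_gap: 0.0168
```

```bash
python3 - <<'E'
from h import *
print(get_state()["tcp_pos"],relto((.510,.3845,.240),down(np.radians(95.7))))
E
```

```text
[0.521895   0.22571358 0.23972021] (array([ -0.21470602, 159.21470059,  -2.30851376]), array([-2.24658203,  0.0158046 , -0.02333981]))
```

Request:
send_rows(
  plan=[
    [0,33,-1,-1,0,0],
    [0,64,-1,-1.5,0,0],
    [0,92,-1,-2,0,0],
    [0,117,-2,-2.2,0,0],
    [0,137,-2,-2.2,0,0],
    [0,151,-2,-2.2,0,0],
    [0,158,-2,-2.2,0,0],
    [0,160,-2,-2.2,0,0],
    [0,160,-2,-2.2,0,0],
    [0,160,-2,-2.2,0,0],
  ],
)

```text
clock: 8.05
tcp_pos: [0.5113, 0.3825, 0.2394]
orientation: [0.706, -0.034, 0.706, 0.034]
wrist_force: [-0.2, -0.7, -2.9]
finger_gap: 0.0166
```

```bash
python3 - <<'E'
from h import *
print(get_state()["tcp_pos"],relto((.510,.3845,.034),down(np.radians(95.7))))
t=cam("top","mv"); f=t["frame"]; hsv=cv2.cvtColor(f,cv2.COLOR_BGR2HSV)
m=cv2.inRange(hsv,(24,170,60),(34,255,255)); b=blobs(m,(60,140,240,330))
print(rect(onz(t,b[0],.227)))
E
```

```text
[0.51127934 0.38254457 0.23940604] (array([205.40583563,   2.08340427,  -1.09788112]), array([-0.17739447,  0.00352724,  0.00389111]))
((512.9810791015625, 381.7547607421875), (255.75157165527344, 210.65013122558594), 5.321506023406982)
```

View pics/mv.png

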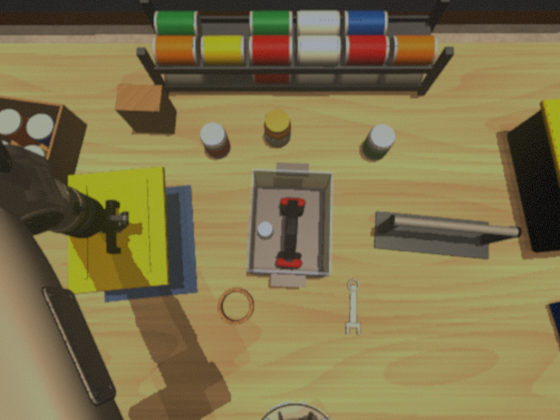

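The lid at (117,230) sits over the mat once parallax is allowed for (measured 0.513, 0.382, 5.3°). The ear defenders are visible in the tote at (290,232). Descending in two stages.

Request:
send_rows(
  plan=[
    [6,1,0,0,0,0],
    [20,2,-1,0,0,0],
    [42,2,-1,0,0,0],
    [68,2,-1,0,0,0],
    [96,2,-1,0,0,0],
    [122,2,-1,0,0,0],
    [145,2,-1,0,0,0],
    [163,2,-1,0,0,0],
    [175,2,-1,0,0,0],
    [181,2,-1,0,0,0],
  ],
)

```text
clock: 9.35
tcp_pos: [0.5093, 0.3848, 0.0572]
orientation: [0.706, -0.035, 0.707, 0.034]
wrist_force: [0.5, 0.6, -2.6]
finger_gap: 0.0168
```

Request:
send_rows(
  plan=[
    [3,0,0,0,0,0],
    [6,0,0,0,0,0],
    [9,0,0,0,0,0],
    [12,0,0,0,0,0],
    [15,0,0,0,0,0],
    [17,0,0,0,0,0],
    [19,0,0,0,0,0],
    [20,0,0,0,0,0],
    [21,0,0,0,0,0],
    [22,0,0,0,0,0],
  ],
)

```text
clock: 10.6
tcp_pos: [0.5099, 0.3851, 0.0363]
orientation: [0.706, -0.034, 0.706, 0.034]
wrist_force: [0.3, 0.0, -2.8]
finger_gap: 0.0169
```

Request:
send_rows(
  plan=[
    [0.5,0,0,0,0,0],
    [1,0,0,0,0,0],
    [1.5,0,0,0,0,0],
    [2,0,0,0,0,0],
    [2.5,0,0,0,0,0],
    [3,0,0,0,0,0],
    [3,0,0,0,0,0],
    [3,0,0,0,0,0],
    [3,0,0,0,0,0],
    [3,0,0,0,0,0],
  ],
)

```text
clock: 11.85
tcp_pos: [0.5099, 0.3851, 0.0338]
orientation: [0.706, -0.034, 0.706, 0.034]
wrist_force: [-2.8, -2.1, 5.2]
finger_gap: 0.0165
```

Contact is confirmed at the expected height, with the force now pushing up. Next I release and rise.

Request:
send_rows(
  plan=[
    [0,0,0,0,0,0],
    [0,0,0,0,0,0],
    [0,0,0,0,0,0],
    [0,0,0,0,0,0],
    [0,0,0,0,0,0],
    [-3,0,0,0,0,0],
    [-10,0,0,0,0,0],
    [-22,0,0,0,0,0],
    [-40,0,0,0,0,0],
    [-62,0,0,0,0,0],
  ],
  claw=52,
)

```text
clock: 13.1
tcp_pos: [0.5099, 0.3851, 0.0965]
orientation: [0.706, -0.034, 0.706, 0.034]
wrist_force: [-0.1, -0.3, -0.3]
finger_gap: 0.052
```

```bash
python3 - <<'E'
from h import *
t=cam("top","rel"); s=cam("scene","rel_s"); f=t["frame"]; hsv=cv2.cvtColor(f,cv2.COLOR_BGR2HSV)
cv2.imwrite("pics/tote.png",cv2.resize(f[155:295,230:350],None,fx=4.2,fy=4.2,interpolation=cv2.INTER_CUBIC))
cv2.imwrite("pics/tote_s.png",cv2.resize(s["frame"][145:270,220:330],None,fx=4.6,fy=4.6,interpolation=cv2.INTER_CUBIC))
E
```

```text
(no output)
```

View pics/tote.png

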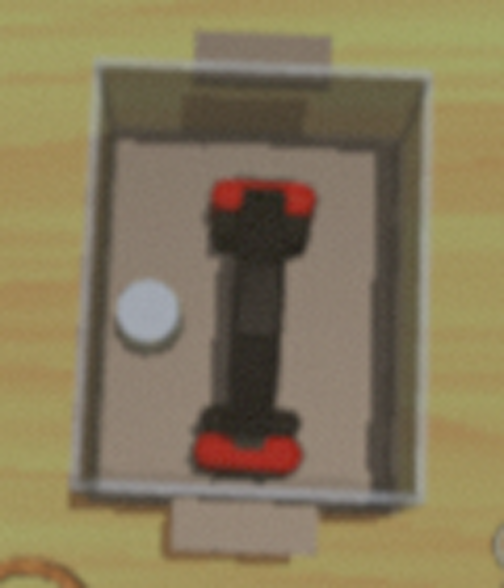

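View pics/tote_s.png

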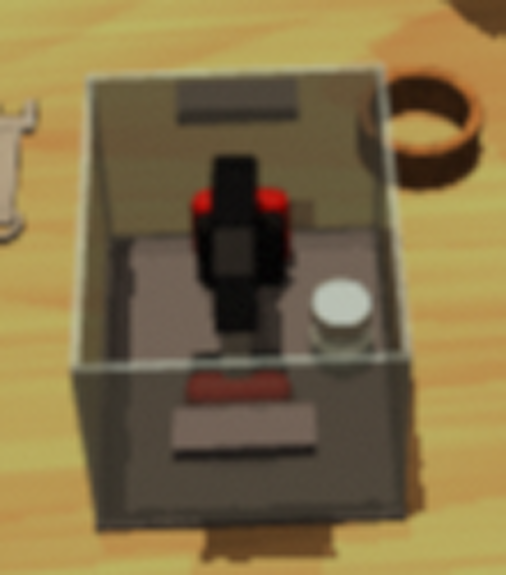

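View pics/rel_s.png

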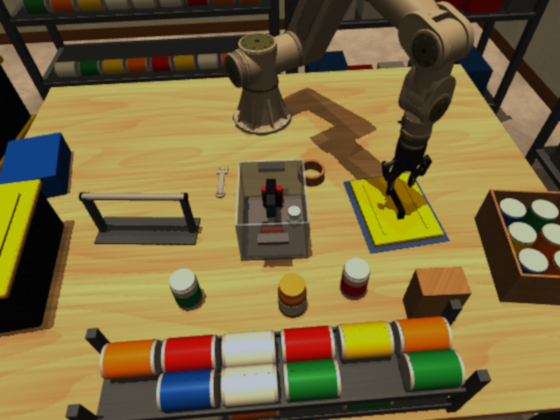

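The lid lies on the mat, seen in scene at (400,210) with a blue margin all round. The grey padded block of the headband is at about (291.4,226.2) in top and (270.9,199.8) in scene.

```bash
python3 - <<'E'
from h import *
t=cam("top");s=cam("scene")
print("block top",onz(t,[(291.4,226.2)],.155)," scene",onz(s,[(270.9,199.8)],.155),tri([t,s],[(291.4,226.2),(270.9,199.8)]))
E=onz(t,np.array([(260,267),(257,335)])/4.2+[230,155],.155);print("block ends",E,np.linalg.norm(E[0]-E[1]))
W=onz(t,np.array([(236,300),(280,300)])/4.2+[230,155],.155);print("block w",W)
C=onz(t,np.array([(100,64),(430,76),(420,500),(76,490)])/4.2+[230,155],.160);print("tote rim",C.mean(0),rect(C))
hsv=cv2.cvtColor(t["frame"],cv2.COLOR_BGR2HSV);m=cv2.inRange(hsv,(0,150,90),(8,255,255))|cv2.inRange(hsv,(172,150,90),(179,255,255))
for q in blobs(m,(240,170,335,280),20): print("red",cv2.boundingRect(q),cv2.boxPoints(cv2.minAreaRect(q)).tolist(),rect(onz(t,q,.07)))
q=relto((.51,.385,.25),down(np.radians(87.4)));print(q)
hm=cv2.inRange(hsv,(24,170,60),(34,255,255)); b=blobs(hm,(60,140,240,330));print("lid",rect(onz(t,b[0],.021)))
E
```

```text
block top [[0.52671125 0.00918529 0.155     ]]  scene [[0.57746832 0.00776345 0.155     ]] [0.53420982 0.00825409 0.10621663]
block ends [[0.54448533 0.00793114 0.155     ]
 [0.50691406 0.00976556 0.155     ]] 0.03761602401678699
block w [[ 0.52619147  0.02115136  0.155     ]
 [ 0.5261697  -0.0029059   0.155     ]]
tote rim [0.53787255 0.00995138 0.16      ] ((537.424072265625, 9.661773681640625), (184.33700561523438, 236.29452514648438), 87.60877990722656)
red (276, 258, 26, 10) [[275.76898193359375, 265.9275817871094], [276.25518798828125, 257.6620788574219], [301.22760009765625, 259.1310729980469], [300.74139404296875, 267.3965759277344]] ((449.3495788574219, 14.962570190429688), (61.603336334228516, 20.26595115661621), 86.60555267333984)
red (281, 198, 24, 8) [[280.6925964355469, 203.91827392578125], [281.1244812011719, 197.00778198242188], [304.2840270996094, 198.45526123046875], [303.8521423339844, 205.36575317382812]] ((603.887451171875, 4.288858413696289), (58.80933380126953, 17.958581924438477), 86.28763580322266)
(array([-1.53901148e+02, -1.81906301e-01, -1.46244490e-01]), array([ 8.17439336,  0.09225294, -0.05303381]))
lid ((510.1726989746094, 383.4229736328125), (252.19097900390625, 204.18788146972656), 5.742496967315674)
```

```bash
python3 - <<'E'
from h import *
s=cam("scene");t=cam("top")
y=np.radians(-3.5);X=np.array([np.cos(y),np.sin(y),0]);Y=np.array([-np.sin(y),np.cos(y),0]);O=np.array([.5267,.0092,.005])
P=[O+X*a+Y*b+[0,0,c] for a,b,c in[(0,0,.15),(22,0,.15),(-22,0,.15),(22,14,.15),(22,-14,.15),(88,0,.07),(-88,0,.07),(-60,33,.07),(-60,-33,.07),(22,0,.13)] for a,b in[(a/1000,b/1000)]]
print(((proj(s,P)-[220,145])*4.6).round(0).tolist());print(((proj(t,P)-[230,155])*4.2).round(0).tolist())
C=np.array([[.5379+a*np.cos(-.042)-b*np.sin(-.042),.00995+a*np.sin(-.042)+b*np.cos(-.042),.16] for a,b in[(.12,.095),(.12,-.095),(-.12,.095),(-.12,-.095)]])
print(((proj(s,C)-[220,145])*4.6).round(0).tolist())
E
```

```text
[[232.0, 189.0], [231.0, 216.0], [232.0, 163.0], [255.0, 215.0], [208.0, 216.0], [236.0, 386.0], [237.0, 176.0], [287.0, 205.0], [186.0, 208.0], [233.0, 238.0]]
[[258.0, 299.0], [260.0, 260.0], [256.0, 339.0], [235.0, 258.0], [286.0, 261.0], [263.0, 175.0], [247.0, 469.0], [193.0, 418.0], [306.0, 424.0], [259.0, 266.0]]
[[409.0, 348.0], [65.0, 361.0], [380.0, 54.0], [82.0, 65.0]]
```

The top-view block fits the midpoint of the cups and their span (0.526, 0.0095), and it reprojects into scene on the black block, about 1.7 px off. The grey square I picked in scene was the band's front slope, so I discard it. Next: move over the headband.

```bash
python3 - <<'E'
from h import *
print(relto((.5267,.0095,.215),down(np.radians(86.4))))
E
```

```text
(array([-120.20690615, -375.2422429 ,  -19.38541325]), array([ 9.17366257, -0.05082759,  0.02685121]))
```

Request:
send_rows(
  plan=[
    [-12,0,0,0,0,0],
    [-34,0,0,0,0,0],
    [-62,-6,0,0,0,0],
    [-90,-20,-1,1,0,0],
    [-110,-46,-2,2,0,0],
    [-120,-80,-4,3,0,0],
    [-120,-120,-6,4,0,0],
    [-120,-162,-8,5,0,0],
    [-120,-204,-10,6,0,0],
    [-120,-246,-13,7,0,0],
  ],
)

```text
clock: 14.65
tcp_pos: [0.5208, 0.1376, 0.2157]
orientation: [0.707, 0.009, 0.707, -0.009]
wrist_force: [0.1, -0.6, -0.3]
finger_gap: 0.0518
```

Request:
send_rows(
  plan=[
    [0,-39,-2,0.5,0,0],
    [0,-72,-3,1,0,0],
    [0,-98,-5,1.5,0,0],
    [0,-116,-6,2,0,0],
    [0,-126,-6,2.2,0,0],
    [0,-129,-6,2.2,0,0],
    [0,-129,-6,2.2,0,0],
    [0,-129,-6,2.2,0,0],
    [0,-129,-6,2.2,0,0],
    [0,-129,-6,2.2,0,0],
  ],
)

```text
clock: 15.9
tcp_pos: [0.5116, 0.0105, 0.2153]
orientation: [0.707, 0.022, 0.707, -0.022]
wrist_force: [-0.1, -0.1, 0.6]
finger_gap: 0.0524
```

```bash
python3 - <<'E'
from h import *
print(get_state()["tcp_pos"],relto((.5267,.0095,.137),down(np.radians(86.5))))
s=cam("scene");cv2.imwrite("pics/ga.png",cv2.resize(s["frame"][130:270,200:340],None,fx=4.2,fy=4.2,interpolation=cv2.INTER_CUBIC))
E
```

```text
[0.51164726 0.01046912 0.21527084] (array([ 7.82710481e+01, -3.46373866e-02,  1.50827932e+01]), array([-0.09307263,  0.00080873, -0.00788781]))
```

View pics/ga.png

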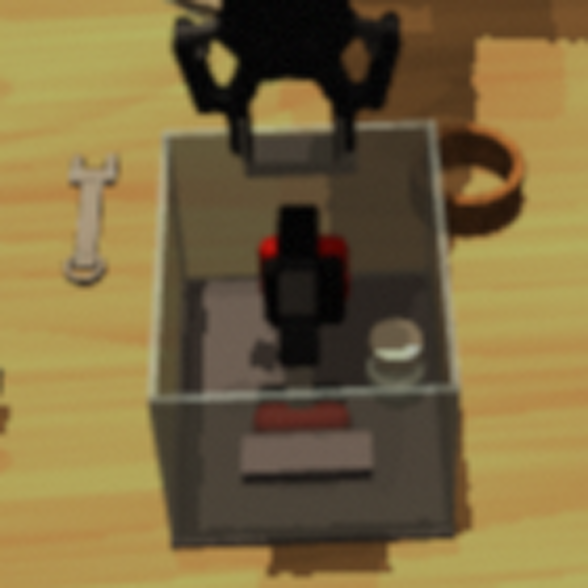

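The fingers at crop (238..346,150) straddle the headband block at (298,230). They need to go 15 mm along tool z (world +x), then down.

Request:
send_rows(
  plan=[
    [2,0,4,0,0,0],
    [8,1,10,0,0,0],
    [19,1,14,0,0,0],
    [32,1,15,0,0,0],
    [46,1,15,0,0,0],
    [58,1,15,0,0,0],
    [68,1,15,0,0,0],
    [75,1,15,0,0,0],
    [78,1,15,0,0,0],
    [78,1,15,0,0,0],
  ],
)

```text
clock: 17.2
tcp_pos: [0.5267, 0.0102, 0.1373]
orientation: [0.707, 0.022, 0.707, -0.022]
wrist_force: [0.4, 0.9, 0.4]
finger_gap: 0.052
```

```bash
python3 - <<'E'
from h import *
print(get_state()["tcp_pos"],relto((.5267,.0095,.137),down(np.radians(86.5))))
s=cam("scene");cv2.imwrite("pics/gb.png",cv2.resize(s["frame"][130:270,200:340],None,fx=4.2,fy=4.2,interpolation=cv2.INTER_CUBIC))
E
```

```text
[0.52672383 0.01018009 0.13732367] (array([ 0.32364976, -0.68024345,  0.01918303]), array([-0.12583276,  0.00783337, -0.00216307]))
```

View pics/gb.png

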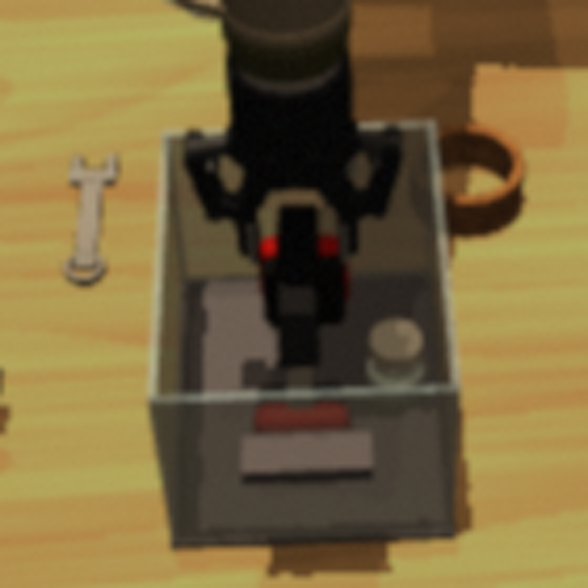

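The fingers are on both sides of the band, at crop (245,250) and (345,245). Next: close, then start a slow lift.

Request:
send_rows(
  plan=[
    [0,0,0,0,0,0],
    [0,0,0,0,0,0],
    [0,0,0,0,0,0],
    [0,0,0,0,0,0],
    [0,0,0,0,0,0],
    [-1,0,0,0,0,0],
    [-4,0,0,0,0,0],
    [-9,0,0,0,0,0],
    [-15,0,0,0,0,0],
    [-22,0,0,0,0,0],
  ],
  claw=0,
  newtons=60,
)

```text
clock: 18.5
tcp_pos: [0.5266, 0.0102, 0.1597]
orientation: [0.707, 0.022, 0.707, -0.022]
wrist_force: [0.1, 0.2, -2.0]
finger_gap: 0.0268
```

```bash
python3 - <<'E'
from h import *
s=get_state();print(s["ft_torque"],s["wrist_force"])
s=cam("scene");cv2.imwrite("pics/gc.png",cv2.resize(s["frame"][130:270,200:340],None,fx=4.2,fy=4.2,interpolation=cv2.INTER_CUBIC))
E
```

```text
[-0.00820879  0.03264129  0.01311534] [ 0.14276492  0.19244962 -1.9909347 ]
```

View pics/gc.png

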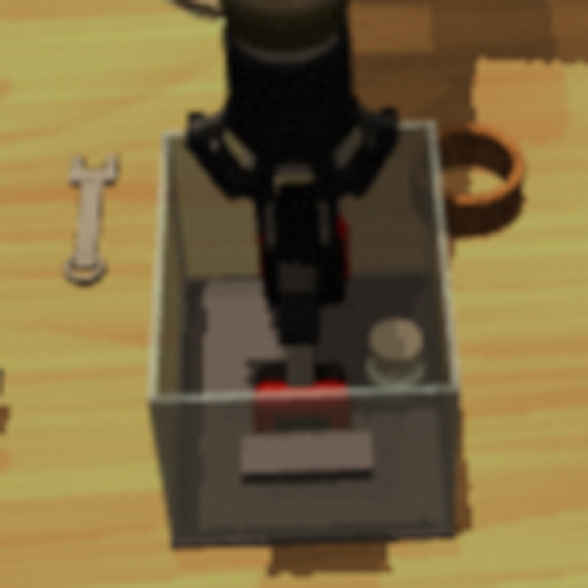

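Gap 26.8 mm and about −2 N match the ear defenders, held level as far as the picture shows. Lifting straight up.

Request:
send_rows(
  plan=[
    [-9,0,0,0,0,0],
    [-23,0,0,0,0,0],
    [-42,0,0,0,0,0],
    [-64,0,0,0,0,0],
    [-88,0,0,0,0,0],
    [-112,0,0,0,0,0],
    [-134,0,0,0,0,0],
    [-153,0,0,0,0,0],
    [-166,0,0,0,0,0],
    [-172,0,0,0,0,0],
  ],
)

```text
clock: 19.8
tcp_pos: [0.5269, 0.0101, 0.3324]
orientation: [0.707, 0.022, 0.706, -0.022]
wrist_force: [0.1, -0.1, -3.0]
finger_gap: 0.0266
```

```bash
python3 - <<'E'
from h import *
print(get_state()["tcp_pos"],get_state()["wrist_force"],relto((.527,-.367,.330),down(np.radians(84.7))))
s=cam("scene","up")
E
```

```text
[0.5268992  0.01014761 0.33236802] [ 0.12048205 -0.13280809 -3.00946826] (array([   2.40491074, -376.38619726,   23.94966343]), array([ 1.67397016e+00,  7.74759535e-02, -4.46399648e-04]))
```

View pics/up.png

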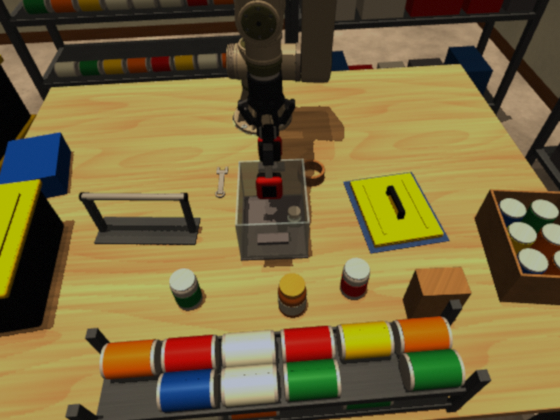

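The picture shows the ear defenders clear above the tote at (268,165), with the spare jar still inside at (294,212). Now I traverse to over the bar.

Request:
send_rows(
  plan=[
    [0,-6,0,0,0,0],
    [0,-20,1,0,0,0],
    [0,-42,2,0,0,0],
    [0,-72,4,0,0,0],
    [0,-108,6,0.5,0,0],
    [0,-146,9,0.7,0,0],
    [0,-184,11,0.9,0,0],
    [0,-222,14,1.1,0,0],
    [0,-258,16,1.3,0,0],
    [0,-290,18,1.5,0,0],
  ],
)

```text
clock: 21.1
tcp_pos: [0.5255, -0.2827, 0.3304]
orientation: [0.706, 0.032, 0.707, -0.032]
wrist_force: [0.1, -0.0, -2.8]
finger_gap: 0.0267
```

Request:
send_rows(
  plan=[
    [0,-27,2,0,0,0],
    [0,-50,3,0,0,0],
    [0,-68,4,0,0,0],
    [0,-79,5,0,0,0],
    [0,-84,5,0,0,0],
    [0,-86,5,0,0,0],
    [0,-86,5,0,0,0],
    [0,-86,5,0,0,0],
    [0,-86,5,0,0,0],
    [0,-86,5,0,0,0],
  ],
)

```text
clock: 22.35
tcp_pos: [0.5236, -0.3663, 0.3314]
orientation: [0.706, 0.032, 0.706, -0.032]
wrist_force: [-0.4, -0.2, -2.8]
finger_gap: 0.0266
```

```bash
python3 - <<'E'
from h import *
print(get_state()["tcp_pos"],get_state()["wrist_force"],relto((.527,-.367,.190),down(np.radians(84.7))))
s=cam("scene","over");t=cam("top","over_t")
E
```

```text
[ 0.52364809 -0.3662724   0.33138514] [-0.41484669 -0.22437296 -2.75095323] (array([141.38570477,  -0.42390435,   3.38025496]), array([0.18843007, 0.00938474, 0.00085992]))
```

View pics/over.png

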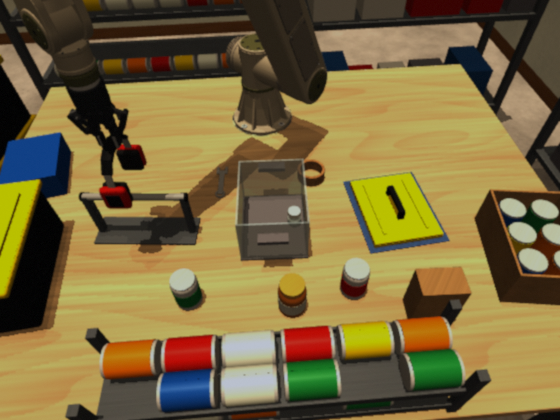

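View pics/over_t.png

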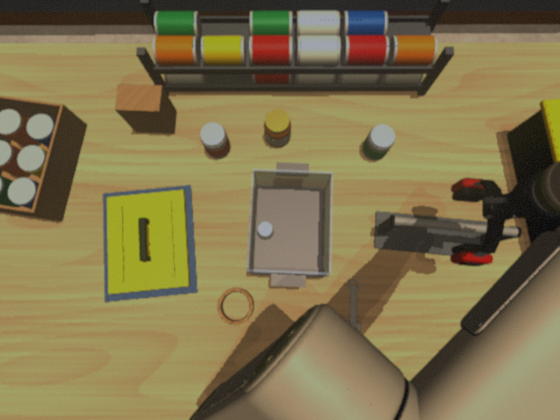

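In the top view the cups, at (470,187) and (472,257), straddle the bar at y≈228. The wrench, tape and jar have not moved. Next: descend.

Request:
send_rows(
  plan=[
    [3,0,2,0,0,0],
    [10,0,3,0,0,0],
    [22,0,3,0,0,0],
    [39,0,3,0,0,0],
    [59,0,3,0,0,0],
    [79,0,3,0,0,0],
    [99,0,3,0,0,0],
    [117,0,3,0,0,0],
    [131,0,3,0,0,0],
    [138,0,3,0,0,0],
  ],
)

```text
clock: 23.7
tcp_pos: [0.5261, -0.3663, 0.1919]
orientation: [0.706, 0.032, 0.707, -0.031]
wrist_force: [0.7, 0.2, -2.4]
finger_gap: 0.0269
```

```bash
python3 - <<'E'
from h import *
print(get_state()["tcp_pos"],get_state()["wrist_force"],relto((.527,-.367,.167),down(np.radians(84.7))))
s=cam("scene");cv2.imwrite("pics/d1.png",cv2.resize(s["frame"][110:260,60:220],None,fx=4,fy=4,interpolation=cv2.INTER_CUBIC))
s=cam("top");cv2.imwrite("pics/d1t.png",cv2.resize(s["frame"][140:300,360:560],None,fx=3.6,fy=3.6,interpolation=cv2.INTER_CUBIC))
E
```

```text
[ 0.52611366 -0.36630486  0.19189412] [ 0.71288009  0.17494334 -2.38628584] (array([24.89216731, -0.64091853,  0.97739566]), array([ 0.17365766, -0.07488517, -0.06375887]))
```

View pics/d1.png

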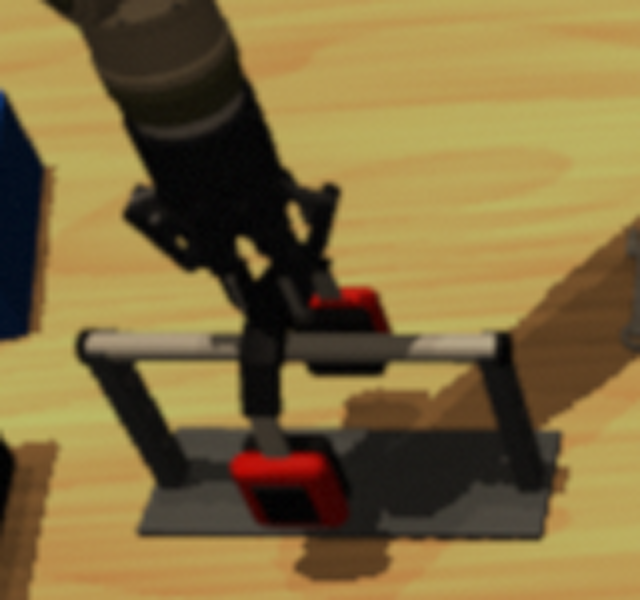

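View pics/d1t.png

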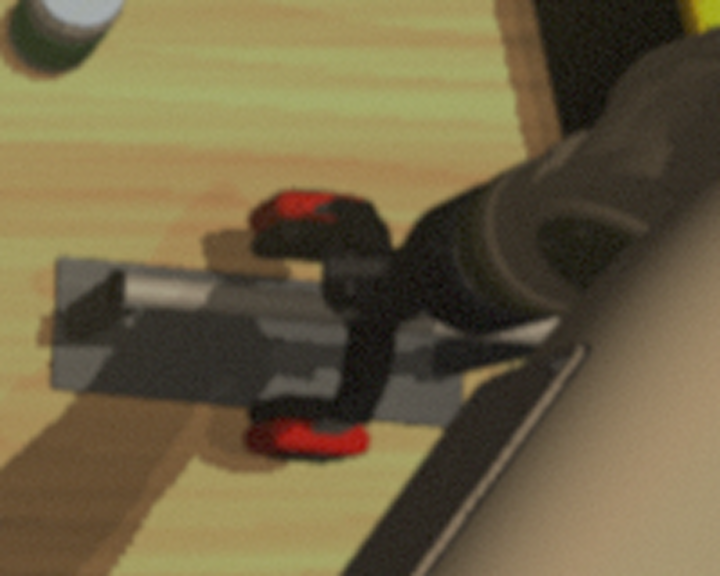

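The cups hang on either side of the bar, with the near one at scene crop (290,485) and the far one behind the bar at (345,330). Lowering slowly.

Request:
send_rows(
  plan=[
    [3,0,1,0,0,0],
    [6,-0.5,1,0,0,0],
    [9,-0.5,1,0,0,0],
    [12,-0.5,1,0,0,0],
    [14,-0.5,1,0,0,0],
    [16,-0.5,1,0,0,0],
    [18,-0.5,1,0,0,0],
    [19,-0.5,1,0,0,0],
    [20,-0.5,1,0,0,0],
    [20,-0.5,1,0,0,0],
  ],
)

```text
clock: 25.05
tcp_pos: [0.5275, -0.3673, 0.1732]
orientation: [0.706, 0.032, 0.706, -0.032]
wrist_force: [-0.6, 0.3, -2.2]
finger_gap: 0.0267
```

Request:
send_rows(
  plan=[
    [0.5,0,0,0,0,0],
    [1,0,0,0,0,0],
    [1.5,0,0,0,0,0],
    [2,0,0,0,0,0],
    [2.5,0,0,0,0,0],
    [3,0,0,0,0,0],
    [3,0,0,0,0,0],
    [3,0,0,0,0,0],
    [3,0,0,0,0,0],
    [3,0,0,0,0,0],
  ],
)

```text
clock: 26.3
tcp_pos: [0.5276, -0.3673, 0.1703]
orientation: [0.706, 0.032, 0.706, -0.032]
wrist_force: [-0.1, 0.1, -2.2]
finger_gap: 0.0265
```

Request:
send_rows(
  plan=[
    [0.5,0,0,0,0,0],
    [1,0,0,0,0,0],
    [1.5,0,0,0,0,0],
    [2,0,0,0,0,0],
    [2.5,0,0,0,0,0],
    [2.5,0,0,0,0,0],
    [2.5,0,0,0,0,0],
    [2.5,0,0,0,0,0],
    [2.5,0,0,0,0,0],
    [2.5,0,0,0,0,0],
  ],
)

```text
clock: 27.55
tcp_pos: [0.5276, -0.3673, 0.1679]
orientation: [0.706, 0.032, 0.706, -0.032]
wrist_force: [-1.0, 0.7, -1.4]
finger_gap: 0.0269
```

```bash
python3 - <<'E'
from h import *
print(get_state()["tcp_pos"],get_state()["wrist_force"],get_state()["ft_torque"])
s=cam("scene");cv2.imwrite("pics/d2.png",cv2.resize(s["frame"][110:260,60:220],None,fx=4,fy=4,interpolation=cv2.INTER_CUBIC))
E
```

```text
[ 0.52755197 -0.36731627  0.167856  ] [-1.02931387  0.71346497 -1.42011855] [0.05593778 0.14448302 0.00227194]
```

View pics/d2.png

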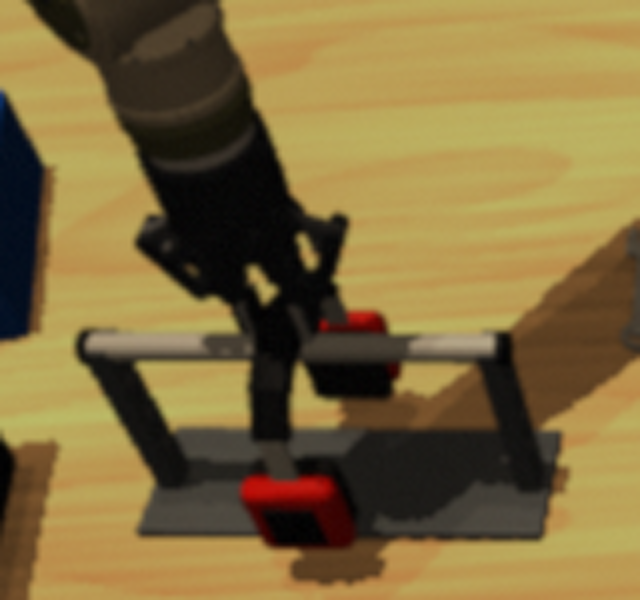

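Request:
send_rows(
  plan=[
    [0.3,0,0,0,0,0],
    [0.6,0,0,0,0,0],
    [0.9,0,0,0,0,0],
    [1.2,0,0,0,0,0],
    [1.2,0,0,0,0,0],
    [1.2,0,0,0,0,0],
    [1.2,0,0,0,0,0],
    [1.2,0,0,0,0,0],
    [1.2,0,0,0,0,0],
    [1.2,0,0,0,0,0],
  ],
)

```text
clock: 28.85
tcp_pos: [0.5276, -0.3673, 0.1678]
orientation: [0.707, 0.031, 0.706, -0.032]
wrist_force: [-2.9, 2.4, 7.2]
finger_gap: 0.0266
```

```bash
python3 - <<'E'
from h import *
print(get_state()["tcp_pos"],get_state()["wrist_force"],get_state()["ft_torque"])
E
```

```text
[ 0.52760229 -0.36733528  0.16775244] [-2.85636144  2.35208674  7.15521249] [0.44336297 0.50237835 0.04430811]
```

The bar is now taking the load (+7 N), at the expected height. I open the fingers a little and check balance before leaving.

Request:
send_rows(
  plan=[
    [0,0,0,0,0,0],
    [0,0,0,0,0,0],
    [0,0,0,0,0,0],
    [0,0,0,0,0,0],
    [0,0,0,0,0,0],
    [0,0,0,0,0,0],
    [0,0,0,0,0,0],
    [0,0,0,0,0,0],
    [0,0,0,0,0,0],
    [0,0,0,0,0,0],
  ],
  claw=42,
)

```text
clock: 30.1
tcp_pos: [0.5275, -0.3673, 0.1666]
orientation: [0.706, 0.032, 0.706, -0.032]
wrist_force: [0.2, 0.2, -0.2]
finger_gap: 0.0422
```

```bash
python3 - <<'E'
from h import *
print(get_state()["tcp_pos"],get_state()["wrist_force"],get_state()["ft_torque"])
s=cam("scene");cv2.imwrite("pics/d3.png",cv2.resize(s["frame"][110:260,60:220],None,fx=4,fy=4,interpolation=cv2.INTER_CUBIC))
E
```

```text
[ 0.52754784 -0.36730688  0.16657164] [ 0.18055083  0.17091379 -0.16333889] [ 0.0187656   0.00441128 -0.02541333]
```

View pics/d3.png

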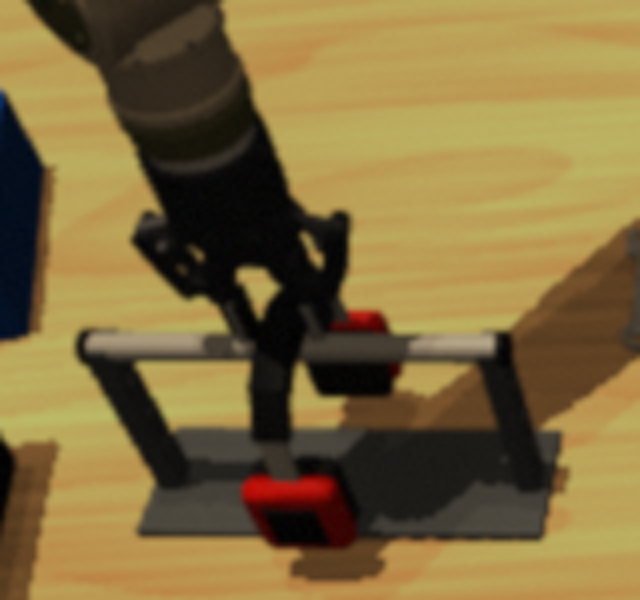

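The fingers are free of the band (zero force) and the defenders stay put, with the near cup still at (300,510). Rising straight up.

Request:
send_rows(
  plan=[
    [-2,0,0,0,0,0],
    [-6,0,0,0,0,0],
    [-12,0,0,0,0,0],
    [-20,0,0,0,0,0],
    [-32,0,0,0,0,0],
    [-48,0,0,0,0,0],
    [-66,0,0,0,0,0],
    [-84,0,0,0,0,0],
    [-96,0,0,0,0,0],
    [-100,0,0,0,0,0],
  ],
)

```text
clock: 31.4
tcp_pos: [0.5279, -0.3676, 0.2679]
orientation: [0.707, 0.031, 0.706, -0.032]
wrist_force: [0.4, -0.5, 0.8]
finger_gap: 0.0422
```

Request:
send_rows(
  plan=[
    [0,8,0,0,0,0],
    [0,24,0,0,0,0],
    [0,48,0,0,0,0],
    [0,80,0,0,0,0],
    [0,115,0,0,0,0],
    [0,150,0,0,0,0],
    [0,182,0,0,0,0],
    [0,206,0,0,0,0],
    [0,222,0,0,0,0],
    [0,230,0,0,0,0],
  ],
)

```text
clock: 32.65
tcp_pos: [0.5479, -0.1367, 0.2667]
orientation: [0.706, 0.031, 0.706, -0.031]
wrist_force: [0.1, -0.2, 1.2]
finger_gap: 0.042
```

```bash
python3 - <<'E'
from h import *
print(get_state()["tcp_pos"])
a=cam("scene");t=cam("top","end_t");cv2.imwrite("pics/end.png",cv2.resize(a["frame"][110:260,60:220],None,fx=4,fy=4,interpolation=cv2.INTER_CUBIC))
cv2.imwrite("pics/end_tz.png",cv2.resize(t["frame"][150:290,360:530],None,fx=4,fy=4,interpolation=cv2.INTER_CUBIC))
E
```

```text
[ 0.54793061 -0.13673694  0.26665222]
```

View pics/end.png

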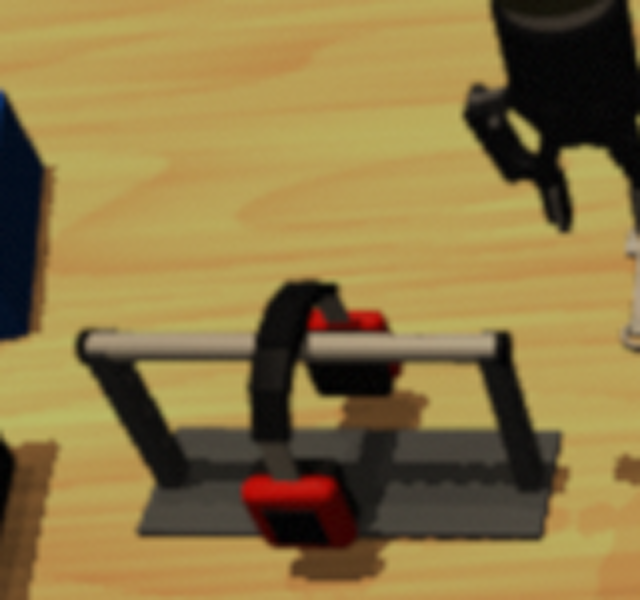

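View pics/end_t.png

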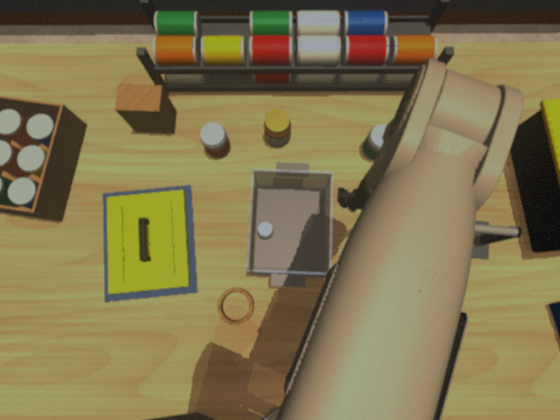

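View pics/end_tz.png

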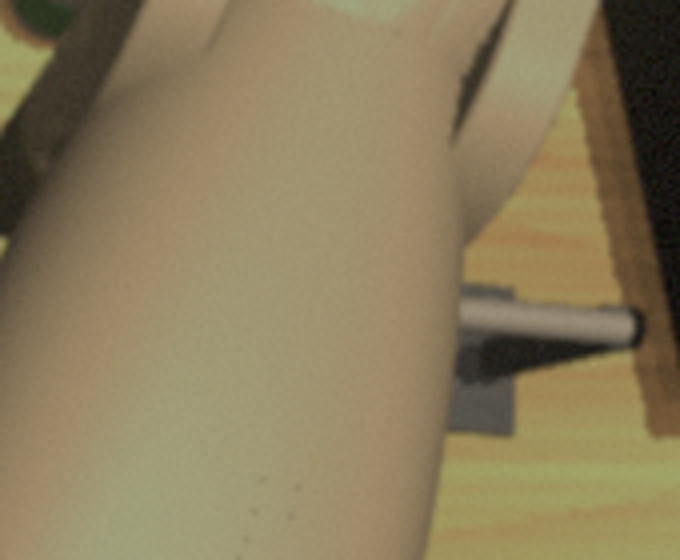

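Scene shows the band resting on the bar with one cup on each side. The arm hides the stand from above, so I move it clear for a last look from the top.

Request:
send_rows(
  plan=[
    [0,8,0,0,0,0],
    [0,26,0,0,0,0],
    [0,54,-5,0,0,0],
    [0,90,-10,0,0,0],
    [0,130,-15,0,0,0],
    [0,170,-20,0,0,0],
    [0,206,-25,0,0,0],
    [0,234,-28,0,0,0],
    [0,252,-30,0,0,0],
    [0,260,-30,0,0,0],
  ],
)

```text
clock: 34.0
tcp_pos: [0.5413, 0.1244, 0.2666]
orientation: [0.706, 0.031, 0.706, -0.031]
wrist_force: [0.0, -0.2, 0.3]
finger_gap: 0.0419
```

```bash
python3 - <<'E'
from h import *
print(get_state()["tcp_pos"])
t=cam("top","end2")
cv2.imwrite("pics/end_tz2.png",cv2.resize(t["frame"][150:290,360:530],None,fx=4,fy=4,interpolation=cv2.INTER_CUBIC))
hsv=cv2.cvtColor(t["frame"],cv2.COLOR_BGR2HSV);m=cv2.inRange(hsv,(0,150,70),(8,255,255))|cv2.inRange(hsv,(172,150,70),(179,255,255))
for q in blobs(m,(420,150,500,300),15): print("red",rect(onz(t,q,.105)))
b=blobs(cv2.inRange(hsv,(24,170,60),(34,255,255)),(60,140,240,330));print("lid",rect(onz(t,b[0],.021)))
E
```

```text
[0.54131568 0.12438782 0.26657357]
red ((449.52239990234375, -356.56689453125), (61.825992584228516, 21.862287521362305), 83.61114501953125)
red ((602.6635131835938, -358.70013427734375), (40.08650207519531, 17.563865661621094), 89.93795013427734)
lid ((504.0766906738281, 448.6081237792969), (250.9688720703125, 73.56832885742188), 5.682774543762207)
```

View pics/end_tz2.png

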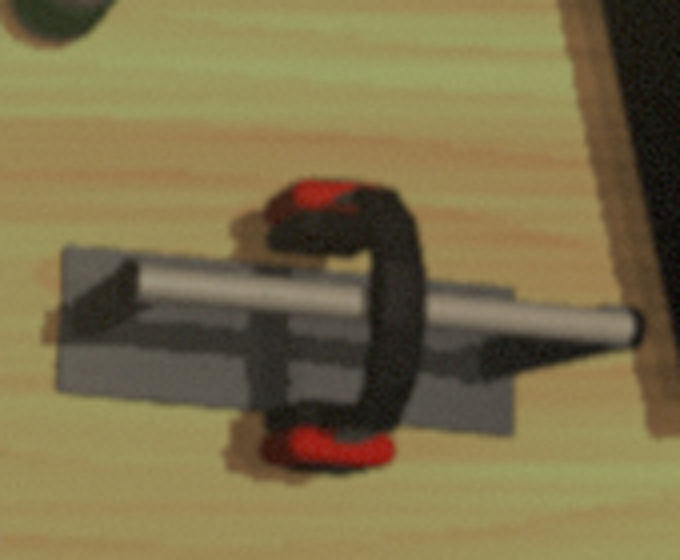

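The top view shows the band square across the bar at (397,300), against a bar middle of about (387,302), with cups at (325,195) and (340,448). Handing in.

```bash
python3 -c "
from workcell import job
print(job.hand_in())"
```

```text
the job is handed in; nothing more can be done
None
```

The job is handed in at about 34 s on the robot's clock, with the lid on the mat first and then the ear defenders hung on the bar. No verdict came back.

- **Lid:** it lies flat and right way up, within about 2 mm of the mat's middle and in line with its edges. That was measured after I let go. The last top-view lid reading was useless because the arm covered part of it.
- **Ear defenders:** the headband rests on the bar near its middle and square to it, with one cup hanging on each side. Before release the bar was taking the load. After I opened the fingers, the wrist force dropped to zero and the defenders did not move.
- **Other things:** the spare jar stayed in the tote. The other bystanders I could see in the pictures had not moved, and the gripper was well clear of everything at hand-in.

**Disagreements:**
- The scene camera reads about 5 mm farther in x than the top camera, so I relied on the top view for positions.
- One point I picked for the headband in the scene view gave a wrong height of 0.106 m. It turned out to be the band's front slope, so I discarded it.

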